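# Insulating board and heat sink onto the hot plate's slab

### The job

Build the heat-flow test stack on the cold hot plate: slide the brittle insulating board flat across from its timber block onto the aluminium slab, until the slab is completely covered with none of its top showing, then set the finned heat sink down gently in the middle of the board, fins up and square with the board's edges. Do not lift or tip the board, and leave the meter, the roll of tape and the jar where they are.

Things in the scene. Friction and masses are not known exactly. Their poses are not given: they have to be found in the camera images.
- hotplate: Laboratory hot plate, fixed, light grey; origin on the bench under the centre of its top; x points away from its sloping control panel (to the far side), y to its left. Body 190 mm wide in y; dark enamelled top 180 x 180 mm, upper face at 106 mm; on it the aluminium slab. Cold.
- slab_top (a point): Centre of the upper face of the aluminium heater slab, which is fixed in the middle of the hot plate's top: 120 mm in x, 140 mm in y, 16 mm thick, upper face 122 mm above the bench. Axes as the hot plate.
- slab_corner0 (a point): Corner of the slab's upper face at its +x, +y.
- slab_corner1 (a point): Corner of the slab's upper face at its +x, -y.
- slab_corner2 (a point): Corner of the slab's upper face at its -x, -y.
- slab_corner3 (a point): Corner of the slab's upper face at its -x, +y.
- block_board: Blue-grey painted timber block, fixed, on which the board waits, along the left (+y) or right (-y) side of the hot plate: 200 mm in x, 120 mm in y, top 123.5 mm above the bench (1.5 mm higher than the slab). Axes parallel to the hot plate's; centre 162 to 168 mm sideways of the slab's centre, leaving an open gap of 32 to 38 mm to the slab. Origin on the bench under its centre.
- block_sink: The same kind of block on the other side of the hot plate, carrying the heat sink. Origin on the bench under its centre, same size and axes.
- board: Insulating board, loose, pale beige: 140 mm in x, 160 mm in y, 8 mm thick, 0.27 kg; origin at the centre of its underside, z up. Lies on its block within 7 degrees of parallel, the 160 mm pointing to the slab, overhanging the block by about 20 mm on either side. Too wide to grip; slides when pushed at its edges with a few newtons. Centred, it overlaps the slab by 10 mm all round.
- heat_sink: Finned aluminium heat sink, loose: 110 mm in x (along its fins), 64 mm in y, 40 mm high, 0.35 kg; base 8 mm thick, 7 upright fins 3 mm thick, the outer two flush with the base's long sides. Origin at the centre of its underside, z up. Stands fins up on its block, turned up to 20 degrees; can be gripped from above across its 64 mm.
- meter: Hand-held grey thermometer, 70 x 150 x 28 mm, lying on the bench to the left. Origin under its centre. To be left alone.
- tape_roll: Roll of amber film tape, 90 mm across, 25 mm high, lying on the bench to the left, nearer the robot. Origin under its centre. To be left alone.
- paste_jar: White jar, 64 mm across, 70 mm high, on the bench to the right. Origin under its centre. To be left alone.
Not all that is in view belongs to the job. Leave any green or turquoise look-alike of the board alone.

How it is judged:
By the outcome, as a careful person would: the job done as asked, in the order asked, and still so for the second after the job is handed in, with the robot touching nothing.
It also fails if it takes over 56 s, if anything falls off the work surface, if the arm or the gripper's body presses on something with over 40 N, if the wrist force passes 120 N, or if a joint passes its speed limit or range.

### The arm

A 6-joint arm with a two-finger parallel gripper is mounted at the origin on the work surface. World frame = base frame: x ahead of the robot, y to its left, z up, the work surface at z = 0. Lengths are in m, angles in degrees, forces in N, time in s.
With the tool pointing down it reaches from about 0.325 to 0.775 m from the base axis. Payload 5.5 kg.
Tool frame: the origin (TCP) lies at the centre of the arm's flange, where the gripper is bolted on; the fingertips stand 182 mm ahead of it and the grasp point (between the pads) lies 163 mm ahead of it; z points along the fingers, y is the line along which they close (so a half turn about z gives the same grasp; the last joint's range is limited). The gripper opens to 88 mm and grips with 3 to 60 N. Pads are 20 mm wide; open, the fingers measure 115 mm over their backs; the gripper's body (75 mm by 178 mm) begins 61 mm behind the grasp point.
Start: joints at [65.621, 5.22, 70.514, -0, 104.267, -3.249], TCP at [0.216, 0.56, 0.405] pointing down, gripper open.
Joint ranges: [-164.24, 164.24], [-49.07, 125.15], [9.68, 141.18], [-86.29, 266.29], [3.28, 154.24], [-151.56, 151.56]. Speed limits (degrees/s): [147.25, 147.25, 172.46, 180, 180, 180].

### API

Orientations are given as [roll, pitch, yaw] about the fixed x, y, z axes, in that order (R = Rz(yaw) Ry(pitch) Rx(roll)).
In Python, from station import r gives the robot as it stands. The module is installed in compiled form; this text tells all that it offers. Calls block until the motion is done:
- r.reach(position, orientation): joint-space move of the TCP to a pose.
- r.servo_line(position, rotation=None, speed=0.15): straight line of the TCP; rotation=None keeps the orientation; speed is the mean speed in m/s.
- r.move_joints(angles): joint-space move.
- r.let_go() and r.grab(squeeze=None): open the fingers fully, or close them until they stop; squeeze is the grip in N (None keeps the last).
- r.wait(seconds).
- r.inverse_kinematics(position, orientation): joint angles nearest the present ones, or None.
- r.sense(): the state.
- r.snapshot(name): name is "side" or "top"; returns a dict with "frame" (400x640x3 uint8, red, green, blue), "fx", "fy", "cx", "cy" (pixels), "R" (3x3) and "t" (3): a world point X has camera coordinates R X + t. Camera axes: x right, y down, z forward; pixel columns grow to the right and rows downward; lengths in m; the calibration is good to about 2 mm. A picture is of the moment at which its call begins. There is no depth.
A pose or a line that the arm cannot do raises r.IKError and nothing moves.
- r.hand_in(): hands the job in; it is judged then, once.
The state is a dict: "clock": time; "joints": joint angles; "joint_vel": joint speeds; "joint_torque": joint torques, N m; "tcp_pos": TCP position; "orientation": TCP orientation; "contact_force": force on the tool from outside, world axes, zero at the start; "torque": the same for the moment, N m; "opening": finger opening in m; "gripper_force": force on a finger pad.
Only numpy, scipy, OpenCV 4.12 (cv2) and the standard library are available. Lean on these libraries where they do the work, as an engineer would, in place of code of your own. Each camera call takes 0.05 s, during which the arm holds its last target. There are 200 camera calls.

## Working session

There is one attempt and no reset: what is moved stays moved. The work goes in short steps, each a Python script; the robot and the scene stay as the last script left them, time stands still between calls to the robot, and variables do not carry over. Pictures are saved under pics/ and viewed, at most 10 in all, crops included, and the job is handed in when it is done.

```bash
mkdir -p pics; python3 - <<'E'
from station import r
import cv2, numpy as np
for n in ("top","side"):
    s=r.snapshot(n); cv2.imwrite(f"pics/{n}0.png",s["frame"][:,:,::-1]); np.savez(f"{n}0.npz",**s)
    print(n,s["fx"],s["fy"],s["cx"],s["cy"],(-s["R"].T@s["t"]).round(3),s["R"].round(3).tolist())
st=r.sense();print(st["clock"],st["opening"],st["orientation"])
E
```

```text
top 463.7602791894378 463.7602791894378 321.98534117147307 195.44096647891553 [ 0.198 -0.003  1.588] [[0.018, -1.0, 0.004], [-0.978, -0.019, -0.209], [0.209, 0.0, -0.978]]
side 405.28049521741775 405.28049521741775 319.0862137046014 199.9724266047945 [-0.117 -0.717  0.765] [[0.732, -0.682, -0.006], [-0.391, -0.412, -0.823], [0.559, 0.605, -0.568]]
0.1 0.08763947374838307 [-1.79900496e+02 -4.95509659e-03  1.58870661e+02]
```

View pics/top0.png

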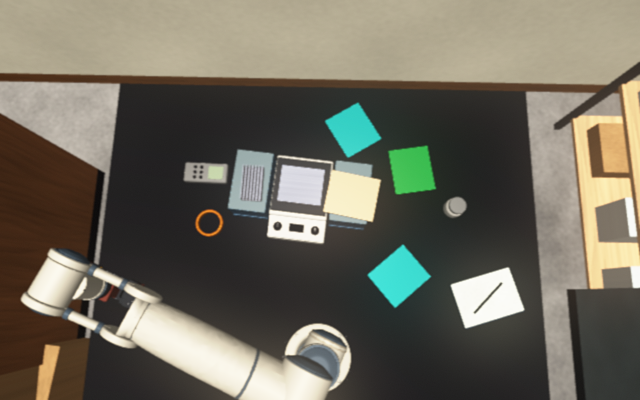

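View pics/side0.png

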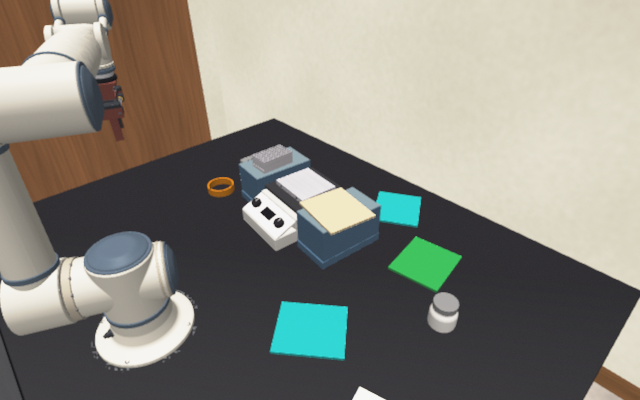

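The beige board is at top (352,196), on the right block next to the hot plate. The slab is at (302,186) and the finned sink at (253,183) on the left block. The turquoise sheets at (353,130) and (399,276) and the green one at (412,170) lie on the bench, so they are look-alikes. Only the beige sheet on its block fits the description. I'll measure and confirm in one crop.

```bash
cat > h.py <<'E'
import cv2, numpy as np
def ray(s,uv,z):
    uv=np.atleast_2d(uv).astype(float)
    d=np.c_[(uv[:,0]-s["cx"])/s["fx"],(uv[:,1]-s["cy"])/s["fy"],np.ones(len(uv))]@s["R"]
    c=-s["R"].T@s["t"]; return (c+d*((z-c[2])/d[:,2])[:,None])[:,:2]
def proj(s,X):
    p=np.atleast_2d(X)@s["R"].T+s["t"]; return np.c_[p[:,0]/p[:,2]*s["fx"]+s["cx"],p[:,1]/p[:,2]*s["fy"]+s["cy"]]
def blob(s,lo,hi,near,k=4,close=0):
    """minAreaRect-able contour of the HSV-masked blob nearest to pixel near (in original pixels), upsampled k"""
    f=cv2.resize(s["frame"],None,fx=k,fy=k,interpolation=cv2.INTER_CUBIC)
    m=cv2.inRange(cv2.cvtColor(f,cv2.COLOR_RGB2HSV),lo,hi)
    if close: m=cv2.morphologyEx(m,cv2.MORPH_CLOSE,np.ones((close,close)))
    cs=[c for c in cv2.findContours(m,cv2.RETR_EXTERNAL,cv2.CHAIN_APPROX_NONE)[0] if cv2.contourArea(c)>200*k]
    c=max(cs,key=lambda c:cv2.pointPolygonTest(c,(near[0]*k,near[1]*k),True))
    return (c[:,0,:]+.5)/k-.5
def rect(P):
    (c,wh,a)=cv2.minAreaRect((P*1000).astype(np.float32)); 
    return np.array(c)/1000,np.array(wh),a
E
python3 - <<'E'
from h import *
t=dict(np.load("top0.npz"));s=dict(np.load("side0.npz"))
for n,sn in (("t",t),("s",s)):
    hsv=cv2.cvtColor(sn["frame"],cv2.COLOR_RGB2HSV)
    pts=dict(board=(352,196),slab=(302,186),enamel=(302,162),block=(238,190),fin=(253,183)) if n=="t" else dict(board=(338,210),slab=(306,184),block=(340,240),sink=(272,160))
    for k,(u,v) in pts.items(): print(n,k,hsv[v,u],hsv[v+2,u+3],hsv[v-3,u-1])
a=cv2.resize(t["frame"][140:250,225:390],None,fx=4,fy=4,interpolation=cv2.INTER_CUBIC)
b=cv2.resize(s["frame"][135:270,230:390],None,fx=4,fy=4,interpolation=cv2.INTER_CUBIC)
cv2.imwrite("pics/crop_t.png",a[:,:,::-1]);cv2.imwrite("pics/crop_s.png",b[:,:,::-1])
for n,sn,near in (("t",t,(352,196)),("s",s,(338,210))):
    print("board",n,rect(ray(sn,blob(sn,(12,45,120),(30,255,255),near),.1315)))
for n,sn,near in (("t",t,(302,186)),("s",s,(303,186))):
    print("slab",n,rect(ray(sn,blob(sn,(100,5,140),(135,60,255),near),.122)))
E
```

```text
t board [ 24  49 249] [ 24  49 249] [ 24  49 249]
t slab [120   8 226] [128   9 224] [120   9 223]
t enamel [15 13 76] [15 19 80] [ 20  25 233]
t block [ 90  23 180] [116  10 171] [ 90  23 179]
t fin [126   8 158] [126   8 160] [126   8 156]
s board [ 24  46 242] [ 24  45 242] [ 24  46 242]
s slab [165   4 233] [160   3 233] [160   3 232]
s block [104  89  92] [105  98  91] [105  94  92]
s sink [165   7 137] [170   6 134] [158   6 161]
board t (array([ 0.51327368, -0.09781557]), array([167.16902161, 147.05125427]), 79.21173095703125)
board s (array([ 0.51196045, -0.10334047]), array([169.03292847, 145.4041748 ]), 79.10537719726562)
slab t (array([0.54697034, 0.06706499]), array([143.35964966, 122.57389069]), 84.17218017578125)
slab s (array([0.01942433, 0.13701505]), array([133.35505676, 145.9128418 ]), 52.769554138183594)
```

View pics/crop_t.png

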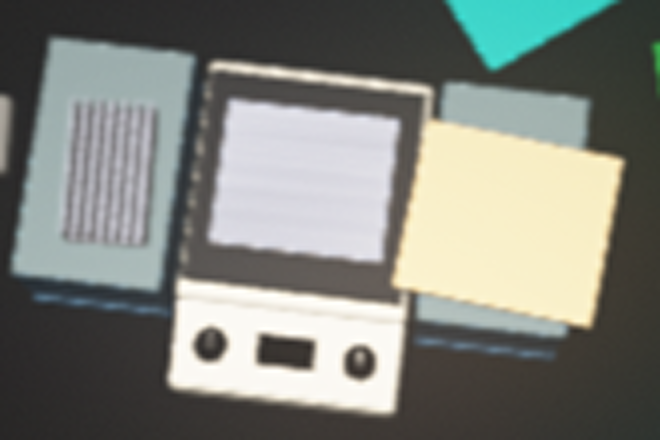

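View pics/crop_s.png

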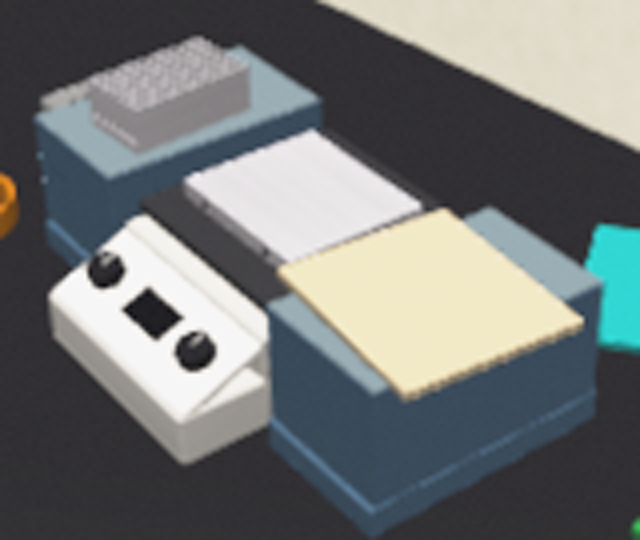

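The crops confirm it: the plain beige board sits on the right-hand block, the slab is bare, and the finned sink is on the left block. In the top view the board's slab-side edge runs about (332,170)-(323,211), the slab spans (277,165)-(325,205), and the sink spans (241,165)-(264,201). Next I'll tighten the thresholds.

```bash
python3 - <<'E'
from h import *
t=dict(np.load("top0.npz"));s=dict(np.load("side0.npz"))
for n,sn,near in (("t",t,(352,196)),("s",s,(338,210))):
    print("board",n,rect(ray(sn,blob(sn,(15,30,195),(30,255,255),near),.1315)))
for n,sn,near in (("t",t,(302,186)),("s",s,(303,186))):
    print("slab",n,rect(ray(sn,blob(sn,(90,0,165),(179,40,255),near),.122)))
# hot plate white body outline x-check & sink
for n,sn,near in (("t",t,(253,183)),("s",s,(272,156))):
    P=blob(sn,(0,0,0),(179,16,200),near,close=9) if n=="t" else None
    if P is not None: print("sink",n,rect(ray(sn,P,.1635)),P.min(0),P.max(0))
P=blob(t,(80,17,140),(105,60,255),(238,190),close=61);print("blockL",rect(ray(t,P,.1235)))
E
```

```text
board t (array([ 0.51335321, -0.09721153]), array([163.69865417, 143.03152466]), 79.03106689453125)
board s (array([ 0.51312952, -0.1008228 ]), array([164.39160156, 140.99295044]), 78.96063232421875)
slab t (array([0.54668951, 0.06683942]), array([141.5713501 , 121.60303497]), 84.16999816894531)
slab s (array([0.54632214, 0.06347361]), array([144.87138367, 122.651474  ]), 83.82218170166016)
sink t (array([0.5083652, 0.2161553]), array([717.16394043, 978.96972656]), 0.09852892905473709) [86.625 84.375] [405.625 307.875]
blockL (array([0.55770392, 0.23010242]), array([119.75376892, 199.15524292]), 84.21916961669922)
```

```bash
cat >> h.py <<'E'
C=np.array([.5466,.065]);A=-5.9
def W(x,y,z):
    a=np.radians(A);return [C[0]+x*np.cos(a)-y*np.sin(a),C[1]+x*np.sin(a)+y*np.cos(a),z]
def S(P):
    a=np.radians(A);return (np.atleast_2d(P)-C)@np.array([[np.cos(a),-np.sin(a)],[np.sin(a),np.cos(a)]])
HOME=[65.621,5.22,70.514,0,104.267,-3.249]
E
python3 - <<'E'
from h import *
from station import r
t=dict(np.load("top0.npz"));s=dict(np.load("side0.npz"))
f=lambda q,u0,v0:(np.array(q)+.5)/4-.5+[u0,v0]
for q in (ray(t,f([(75,100),(158,107),(148,245),(63,240)],225,140),.1635),ray(s,f([(91,90),(201,37),(250,69),(141,114)],230,135),.1635)):
    print("sink",q.mean(0),[np.linalg.norm(q[i]-q[i-1]).round(3) for i in range(4)],np.degrees(np.arctan2(*(q[0]-q[3]+q[1]-q[2])[::-1])))
q=[180,0,174.1]
r.reach(W(-.118,-.167,.36),q)
r.servo_line(W(-.118,-.167,.3075),speed=.1); print(r.sense()["contact_force"])
for x in (-.1,-.09,-.08):
    r.servo_line(W(x,-.167,.3075),speed=.05); print(x,r.sense()["contact_force"].round(2) if hasattr(r.sense()["contact_force"],'round') else r.sense()["contact_force"])
r.servo_line(W(-.1,-.167,.3075),speed=.1)
r.servo_line(W(-.1,-.167,.36),speed=.2)
r.reach(W(0,-.285,.36),[180,0,84.1])
n=r.snapshot("side");np.savez("side1.npz",**n)
n=r.snapshot("top");np.savez("top1.npz",**n);cv2.imwrite("pics/top1.png",n["frame"][130:260,220:400,::-1].repeat(4,0).repeat(4,1))
print(r.sense()["clock"])
E
```

```text
sink [0.53998218 0.21742437] [np.float64(0.114), np.float64(0.066), np.float64(0.112), np.float64(0.067)] -1.5460835820062198
sink [0.54261064 0.21097674] [np.float64(0.057), np.float64(0.119), np.float64(0.071), np.float64(0.106)] 89.3869500990652
[0.13789368 0.34581971 0.22961112]
-0.1 [ 0.02  1.08 -0.08]
-0.09 [-0.45 -0.45  0.42]
-0.08 [ 0.17 -0.79 -0.59]
6.525
```

View pics/top1.png

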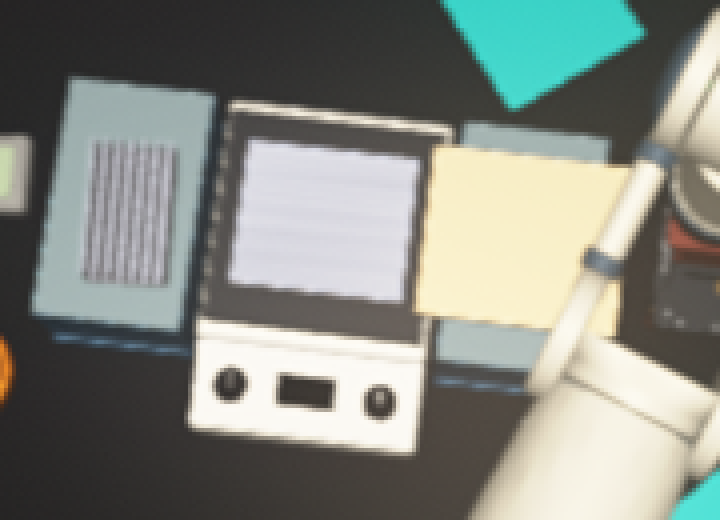

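The board is now square with the slab and centred in x: its edges run parallel from (430,147) to (635,165) in the crop, showing about 10 mm past the slab top and bottom. Next is the push in y.

```bash
python3 - <<'E'
from h import *
from station import r
r.servo_line(W(0,-.285,.3075),speed=.1)
for y in (-.2,-.15,-.094):
    r.servo_line(W(0,y,.3075),speed=.05); print(y,np.round(r.sense()["contact_force"],2))
r.servo_line(W(0,-.11,.3075),speed=.1)
r.servo_line(W(0,-.11,.36),speed=.2)
r.move_joints(HOME)
T=r.snapshot("top");D=r.snapshot("side");np.savez("top2.npz",**T);np.savez("side2.npz",**D)
for n,sn in (("top",T),("side",D)):
    near=proj(sn,W(0,-.005,.13))[0]
    c,wh,a=rect(ray(sn,blob(sn,(15,30,195),(30,255,255),near),.130)); print(n,c,S(c),wh,a)
a=T["frame"][140:250,225:390].repeat(4,0).repeat(4,1);b=D["frame"][140:250,230:330].repeat(4,0).repeat(4,1)
cv2.imwrite("pics/t2.png",a[:,:,::-1]);print(r.sense()["clock"])
E
```

```text
-0.2 [ 0.62 -0.47  0.37]
-0.15 [-0.48 -0.05 -0.37]
-0.094 [-0.44 -0.06  0.63]
top [0.54770428 0.06454119] [[ 0.0011456  -0.00034287]] [161.77554321 141.58987427] 84.16188049316406
side [0.54712598 0.06074679] [[ 0.00096039 -0.00417662]] [163.1680603  141.70857239] 84.3025131225586
14.725
```

View pics/t2.png

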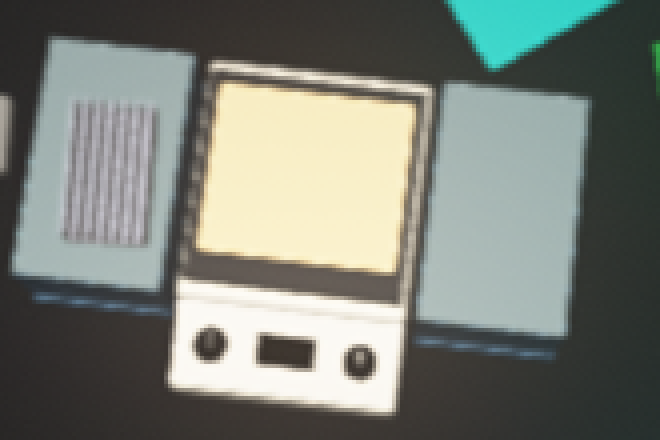

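The slab is fully covered. The board's centre is offset by about (1, -2.4) mm from the slab's, its angle matches, and no slab top shows in the crop (board corners about (218,82), (417,102), (405,272), (197,250)). Now for the sink.

```bash
python3 - <<'E'
from h import *
from station import r
p=[.5413,.2140]; q=[180,0,178.7]; b=[.5474,.0627]; q2=[180,0,174.2]
r.reach(p+[.40],q)
r.servo_line(p+[.3125],speed=.1); print("down",np.round(r.sense()["contact_force"],2))
r.grab(20); s=r.sense(); print(s["opening"],s["gripper_force"])
r.servo_line(p+[.39],speed=.1); s=r.sense(); print(s["opening"],np.round(s["contact_force"],2))
r.servo_line(b+[.39],q2,speed=.12)
r.servo_line(b+[.325],speed=.08)
f0=np.array(r.sense()["contact_force"])[2]
z=.325
while z>.3175:
    z-=.0005; r.servo_line(b+[z],speed=.02); f=r.sense()["contact_force"][2]
    if f-f0>2.5: break
print("touch",z,f0,f,r.sense()["clock"])
r.wait(.3); r.let_go(); r.wait(.2)
r.servo_line(b+[.40],speed=.12); r.move_joints(HOME)
T=r.snapshot("top");D=r.snapshot("side");np.savez("top3.npz",**T);np.savez("side3.npz",**D)
for n,sn in (("top",T),("side",D)):
    near=proj(sn,W(.065,.0,.13))[0]
    c,wh,a=rect(ray(sn,blob(sn,(15,30,195),(30,255,255),near),.130)); print(n,c,S(c),wh,a)
a=T["frame"][150:220,260:345];b=D["frame"][140:210,265:350]
o=np.vstack([cv2.resize(i,None,fx=8,fy=4*1,interpolation=cv2.INTER_CUBIC) if 0 else cv2.resize(i,None,fx=4,fy=4,interpolation=cv2.INTER_CUBIC) for i in (a,b)])
cv2.imwrite("pics/t3.png",o[:,:,::-1]);print(r.sense()["clock"])
E
```

```text
down [0.22 0.37 0.75]
0.06394125433983873 19.992376645677723
0.06381133039092468 [-0.15  0.64 -4.08]
touch 0.319 -3.6095723965840025 2.250700461040263 24.275
top [0.54769855 0.06452162] [[ 0.0011419  -0.00036292]] [161.68255615 141.58782959] 84.16571044921875
side [0.54706079 0.06087373] [[ 0.0008825  -0.00405704]] [163.40774536 142.02973938] 84.3025131225586
28.4167
```

View pics/t3.png

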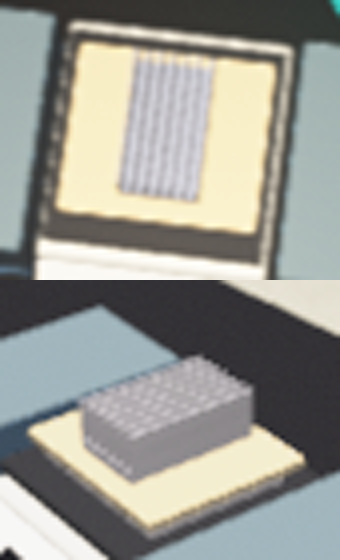

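The sink stands on the board fins up, with its top-view corners at crop (136,52), (215,62), (198,200) and (118,190). I'll check its centring by measurement.

```bash
python3 - <<'E'
from h import *
T=dict(np.load("top3.npz"))
k=4;f=cv2.resize(T["frame"],None,fx=k,fy=k,interpolation=cv2.INTER_CUBIC);h=cv2.cvtColor(f,cv2.COLOR_RGB2HSV)
P=blob(T,(15,30,195),(30,255,255),proj(T,W(.065,0,.13))[0])
m=np.zeros(h.shape[:2],np.uint8);cv2.fillPoly(m,[cv2.convexHull(np.round((P+.5)*k-.5).astype(np.int32))],1)
m=cv2.erode(m,np.ones((5,5)))*(h[...,1]<20).astype(np.uint8);m=cv2.morphologyEx(m,cv2.MORPH_OPEN,np.ones((3,3)))
c=max(cv2.findContours(m,0,1)[0],key=cv2.contourArea)[:,0]
c1,wh,a=rect(ray(T,(c+.5)/k-.5,.170));print("mask",c1,wh,a,S(c1)-S(rect(ray(T,P,.13))[0]))
q=ray(T,(np.array([(136,52),(215,62),(198,200),(118,190)])+.5)/4-.5+[260,150],.170)
print("corners",q.mean(0),[np.linalg.norm(q[i]-q[i-1]).round(3) for i in range(4)],S(q.mean(0)))
E
```

```text
mask [0.54408197 0.06373627] [ 61.43142319 107.03617096] 84.14347839355469 [[-0.00351669 -0.00115295]]
corners [0.54706736 0.06275323] [np.float64(0.113), np.float64(0.063), np.float64(0.112), np.float64(0.063)] [[ 0.00069584 -0.00218683]]
```

```bash
python3 -c "
from station import r
print(r.hand_in(), r.sense()['clock'])"
```

```text
the job is handed in; nothing more can be done
the job is handed in; nothing more can be done
```

The job is handed in, with no verdict returned: the board was slid flat and covers the slab completely (about 2–3 mm off centre), and the heat sink stands fins up and square within about 2–4 mm of its middle; it took about 28 s, and the meter, tape and jar were never approached.

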